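# Lock the swivel collar of the vise that holds the instrument neck

### The arm

A 7-joint arm with a two-finger parallel gripper is mounted at the origin on the work surface. World frame = base frame: x ahead of the robot, y to its left, z up, the work surface at z = 0. Lengths are in m, angles in rad, forces in N, time in s.
With the tool pointing down it reaches from about 0.4 to 0.85 m from the base axis. Payload 10.4 kg.
Tool frame: the origin (TCP) lies on the centre line of the jaws, within the pads' length; the fingertips stand 14 mm ahead of it and the grasp point (between the pads) lies 5 mm behind it; z points along the fingers, y is the line along which they close (so a half turn about z gives the same grasp; the last joint's range is limited). The gripper opens to 87 mm and grips with 3 to 60 N. Pads are 19 mm wide; open, the fingers measure 117 mm over their backs; the gripper's body (75 mm by 190 mm) begins 51 mm behind the grasp point.
Start: joints at [1.23, 0.332, -0.065, 1.46, 0.022, 1.35, -0.088], TCP at [0.195, -0.594, 0.237] pointing down, gripper open.
Joint ranges: [-2.6, 2.6], [-0.5, 2.12], [-1.47, 1.34], [0.16, 2.42], [-1.27, 4.41], [0.06, 2.06], [-2.6, 2.6]. Speed limits (rad/s): [2.22, 2.22, 2.79, 2.79, 3.14, 3.14, 3.14].

### API

Orientations are given as a rotation vector (axis times angle).
In Python, from cell import arm gives the robot as it stands. The module is installed in compiled form; this text tells all that it offers.
- The arm moves only by the tool jog_arm, never from a script. Its argument "steps" is a list of rows, each a list of 3 entries, a list of its own where there are three numbers: the shift along the tool's x, y, z in mm, then the turn, a rotation vector about the tool's x, y, z in degrees, then the opening, from 0 (shut) to 1 (fully open). A call has exactly 10 rows; each row is the pose to reach, as a shift and turn from the pose commanded when the call began, along the tool's axes at that moment; what a row does not reach only later rows make up. A row lasts 1/12 s, in which the tool goes at most 41.7 mm and 7.16 degrees, less where a joint would pass 70% of its speed; a pose out of reach is approached as far as the arm can. A call with a gripper value outside its range is refused whole. The fingers move at their own pace and stop on an object; "grip_force" is the grip in N (left out, the last holds). Time passes only in rows, so rows that repeat a pose let the fingers close, or fill a call up. It gives the time, the measured TCP pose, the force, the opening and the grip force at its end, in the units of the state.
- arm.state(): the state, without advancing time (a new reading comes with each control period).
- arm.snapshot(name): name is "side" or "top"; returns the picture (400x640x3 uint8, red, green, blue); there is no depth.
- arm.camera_model(name): a dict with "K" (3x3 intrinsics, pixels), "rvec" (rotation vector, rad) and "tvec" (3), from world to camera coordinates, as OpenCV has them. Camera axes: x right, y down, z forward; pixel columns grow to the right and rows downward; lengths in m; the calibration is good to about 2 mm. A picture is of the moment at which its call begins. camera_model takes no time and is no camera call.
- arm.job_done(): hands the job in; it is judged then, once.
The state is a dict: "time": time; "joint_pos": joint angles; "joint_vel": joint speeds; "tau": joint torques, N m; "position": TCP position; "orientation": TCP orientation; "ft_force": force on the tool from outside, world axes, zero at the start; "torque": the same for the moment, N m; "grip_width": opening from 0.0 (shut) to 1.0 (fully open); "grip_force": force on a finger pad.
Only numpy, scipy, OpenCV 4.12 (cv2) and the standard library are available. Lean on these libraries where they do the work, as an engineer would, in place of code of your own. Each camera call takes 0.05 s, during which the arm holds its last target. There are 200 camera calls.

### The job

The small instrument neck is clamped in one of the two green swivel vises and is about to be carved. Lock that vise: by its black knob, turn the silver collar clockwise (seen from above) until the collar's lever lies over the red mark on the board, and let go of it there. Leave the empty vise's collar as it is.

Things in the scene. Friction and masses are not known exactly. Their poses are not given: they have to be found in the camera images.
- neck_vise: Green vise fixed on an 18 mm plywood board, a 300 mm wooden neck in its jaws along own +x. Origin: on the collar's vertical axis, at bench level; own -x faces roughly the robot. Counterclockwise from own +x (from above), the red locked mark, a radial stripe 90 to 152 mm from the axis, is at 153.4 degrees, the white unlocked one at 225. Above the collar all is within 40 mm of the axis in own -x; top at 155 mm.
- neck_collar (a joint): Turn (rad) of that vise's silver collar (94 mm across, 40 to 60 mm above the bench): 0 with its lever over the white mark, growing clockwise seen from above, 1.25 with it over the red locked mark, hard stop at 1.75, past the mark. It starts at 0 to 0.35, turns stiffly (0.2 N m, about 2 N at the knob) and stays where it is left.
- neck_knob (a point): Grip point of the black upright knob (24 mm diameter) at the end of that collar's level lever: on the knob's centre line, 120 mm from the collar's axis, 85 mm above the bench. Knob top 105 mm, lever top 55 mm above the bench. The knob goes round with the collar and does not spin on its own.
- spare_knob (a point): The same point on the knob of the other, empty vise, which is built alike and also stands unlocked; its collar is to stay where it is.

How it is judged:
At the end, for the whole second after the job is handed in: The collar of the vise holding the neck stands at its red mark (joint within 0.21 rad, 12 degrees, of 1.25) and is at rest (value of joint neck_collar between 1.04 and 1.46 rad and velocity of joint neck_collar between -0.05 and 0.05 rad/s); the robot touches nothing.
It fails at once if the empty vise's collar is turned (its knob moves more than 15 mm) (distance of spare_knob from where it was at the start of the episode above 0.015 m).
It also fails if it takes over 35 s, if anything falls off the work surface, if the arm or the gripper's body presses on something with over 40 N, if the wrist force passes 120 N, or if a joint passes its speed limit or range.

## Working session

There is one attempt and no reset: what is moved stays moved. The work goes in short steps, Python scripts to look and compute and a tool call to move; the robot and the scene stay as the last step left them, time stands still between calls to the robot, and variables do not carry over. Pictures are saved under pics/ and viewed, at most 10 in all, crops included, and the job is handed in when it is done.

Besides the shell and the picture viewer there is one more tool, called after "Call:" in YAML: its name, and indented under it one key for each argument. jog_arm: Moves the arm, as the interface text tells. Its arguments: {"type":"object","properties":{"steps":{"type":"array"},"grip_force":{"type":"number"}},"required":["steps"]}

```bash
mkdir -p pics; python3 - <<'E'
from cell import arm
import cv2
for n in("top","side"):
    cv2.imwrite(f"pics/{n}0.png",arm.snapshot(n)[:,:,::-1]); m=arm.camera_model(n)
    R=cv2.Rodrigues(m["rvec"])[0]; print(n,m["K"],(-R.T@m["tvec"]).round(3),R.round(2))
print(arm.state())
E
```

```text
top [[469.92338989   0.         324.45119281]
 [  0.         469.92338989 197.92917651]
 [  0.           0.           1.        ]] [ 0.462 -0.048  0.976] [[ 0.02 -1.    0.  ]
 [-1.   -0.02 -0.08]
 [ 0.08 -0.   -1.  ]]
side [[426.03881358   0.         319.80186938]
 [  0.         426.03881358 196.84043781]
 [  0.           0.           1.        ]] [0.317 0.708 0.789] [[-0.96 -0.27 -0.02]
 [-0.16  0.63 -0.76]
 [ 0.22 -0.73 -0.65]]
{'time': 0.1, 'joint_pos': array([ 1.23039173,  0.3328397 , -0.06466891,  1.46084637,  0.02162278,
        1.34988721, -0.08852823]), 'joint_vel': array([-0.00078045, -0.00144362, -0.00028582, -0.00224684, -0.00036815,
       -0.00079018, -0.0012454 ]), 'tau': array([ 1.92849824e-03, -6.24548650e+01,  2.49188393e-02, -3.90719497e+01,
       -6.14181720e-02,  3.65694717e-02,  8.78550600e-05]), 'position': array([ 0.19517438, -0.59340723,  0.23581927]), 'orientation': array([-3.10078601e+00, -4.96857932e-01,  4.56129673e-04]), 'ft_force': array([-0.62387217, -0.82061191,  0.67078839]), 'torque': array([-0.04323505,  0.00363375,  0.06630145]), 'grip_force': 0.0, 'grip_width': 1.0019740334500382}
```

View pics/top0.png

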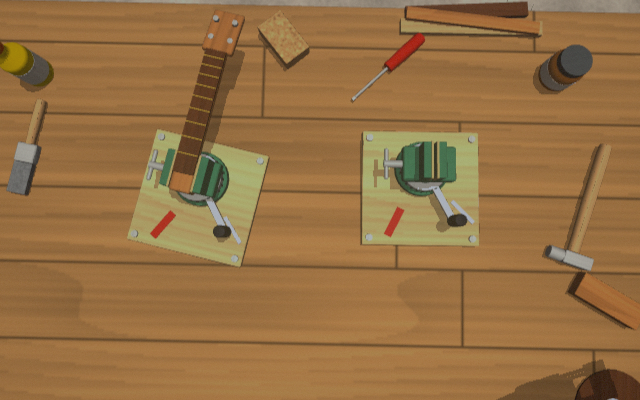

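View pics/side0.png

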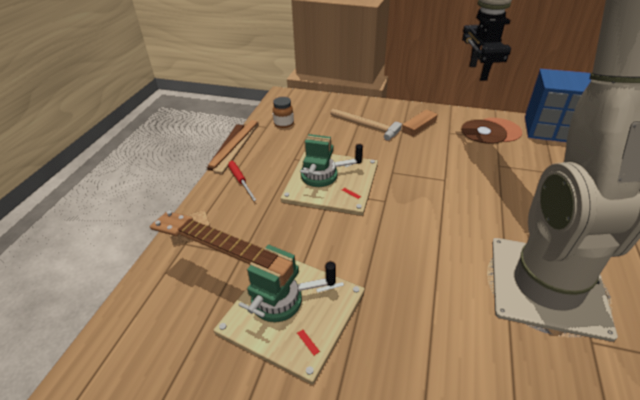

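The neck vise is the left one in the top view, with its knob at about (222,231) and its red mark at about (163,224). In the side view it is the nearer vise, with its knob at about (331,272). The empty vise's knob is at about (457,220) in the top view. I'll enlarge both views for exact pixels.

```bash
python3 - <<'E'
import cv2,numpy as np
a=cv2.imread("pics/top0.png")[120:270,120:280]; b=cv2.imread("pics/side0.png")[240:380,210:370]
a=cv2.resize(a,None,fx=4,fy=4,interpolation=2)[:,:400*2]; cv2.imwrite("pics/ta.png",a[:600])
cv2.imwrite("pics/sb.png",cv2.resize(b,None,fx=4,fy=4,interpolation=2))
E
```

```text
(no output)
```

View pics/ta.png

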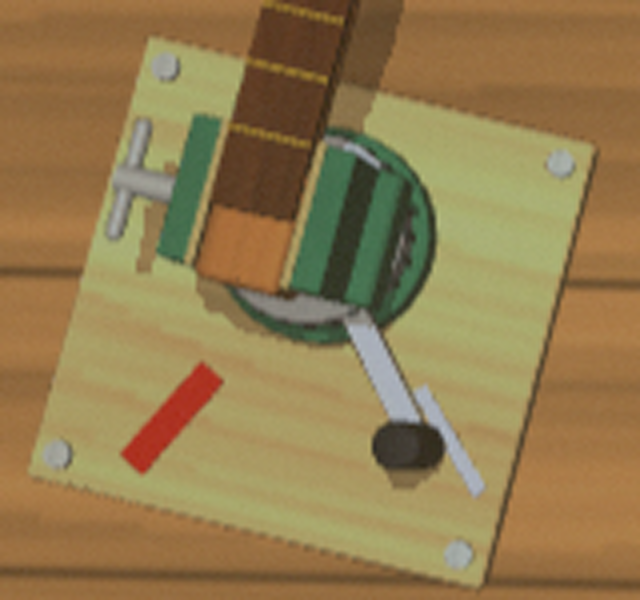

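View pics/sb.png

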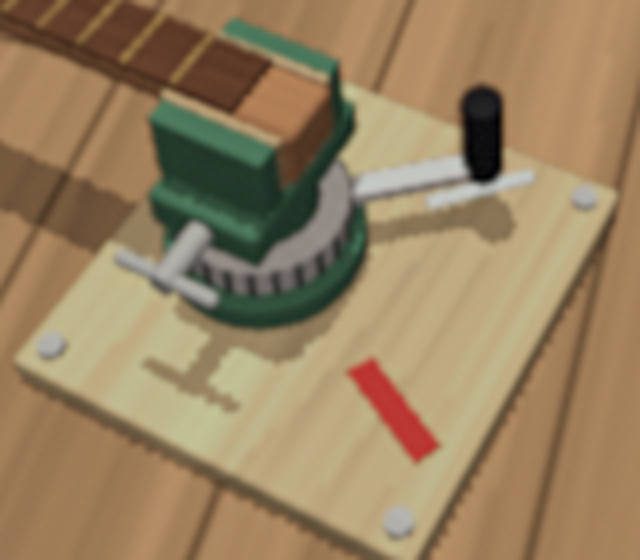

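Top crop: the red stripe runs from (213,371) to (131,465), the white one from (423,389) to (478,492), and the knob top is at about (396,446). Side crop: red from (362,366) to (428,453), white from (430,203) to (534,177), knob top at (482,99). I'll fit the vise pose and collar angle to these.

```bash
cat > h.py <<'E'
import numpy as np,cv2
from scipy.optimize import least_squares
from scipy.spatial.transform import Rotation as Ro
from cell import arm
M={n:arm.camera_model(n) for n in("top","side")}
def proj(n,P): m=M[n]; return cv2.projectPoints(np.array(P,float),m["rvec"],m["tvec"],m["K"],None)[0][:,0]
def pol(p,r,a,z): return [p[0]+r*np.cos(a),p[1]+r*np.sin(a),z]
E
python3 - <<'E'
from h import *
rd=np.radians
def pts(p):
    r,w=p[2]+rd(153.4),p[2]+rd(225)
    return [pol(p,.09,r,.018),pol(p,.152,r,.018),pol(p,.09,w,.018),pol(p,.152,w,.018),pol(p,.12,w-p[3],.105)]
T=np.array([[213,371],[131,465],[423,389],[478,492],[396,446]])/4+[120,120]-.375
S=np.array([[362,366],[428,453],[430,203],[534,177],[482,99]])/4+[210,240]-.375
f=lambda p:np.r_[proj("top",pts(p))-T,proj("side",pts(p))-S].ravel()
s=least_squares(f,[.48,.25,-.2,.2],loss="soft_l1"); p=s.x
print(p,s.fun.round(1))
for q in (p[3],.6,.9,1.25): print(q,np.round(pol(p,.12,p[2]+rd(225)-q,.085),4), np.degrees(p[2]+rd(225)-q)-360)
print(Ro.from_rotvec(arm.state()["orientation"]).as_matrix().round(3))
E
```

```text
[ 0.57073728  0.20337545 -0.2225077   0.06826986] [-0.6 -0.1 -0.6 -0.4 -1.7 -0.3 -0.1  0.1 -0.6 -0.4 -0.1 -1.3  0.8 -0.1
  0.  -0.7  0.5 -1.1  0.8 -0.9]
0.06826986240243237 [0.4651 0.1464 0.085 ] -151.66032700862894
0.6 [0.4508 0.2078 0.085 ] -182.12621973288012
0.9 [0.4575 0.2431 0.085 ] -199.3149535868048
1.25 [0.478  0.2795 0.085 ] -219.3684764163836
[[ 0.95   0.312 -0.   ]
 [ 0.312 -0.95   0.001]
 [-0.    -0.001 -1.   ]]
```

The fit is good to about 1 px: axis (0.571, 0.203), yaw −12.7°, collar at 0.07, knob at (0.465, 0.146). I'll move over at safe height and turn the tool counterclockwise, so that the last joint keeps its range.

Call:
jog_arm:
  steps:
    - [[33,-20,0],[0,0,-7],1]
    - [[67,-40,0],[0,0,-14],1]
    - [[100,-60,0],[0,0,-21],1]
    - [[134,-80,0],[0,0,-28],1]
    - [[167,-100,0],[0,0,-35],1]
    - [[200,-120,0],[0,0,-42],1]
    - [[234,-140,0],[0,0,-49],1]
    - [[267,-160,0],[0,0,-56],1]
    - [[300,-180,0],[0,0,-63],1]
    - [[334,-200,0],[0,0,-70],1]
  grip_force: 10

```text
time: 0.93
position: [0.4507, -0.2978, 0.2364]
orientation: [-2.25, -2.193, 0.001]
ft_force: [1.2, -0.6, 0.1]
grip_width: 1.004
grip_force: 0.0
```

```bash
cat >> h.py <<'E'
V=np.array([0.5707,0.2034,-0.2225,0.0683])
def go(q,z,own):  # shift/turn in tool axes to knob at collar angle q, tool y at own deg
    s=arm.state(); R=Ro.from_rotvec(s["orientation"]); t=np.array(pol(V,.12,V[2]+np.radians(225)-q,z))
    a=V[2]+np.radians(own); y=np.array([np.cos(a),np.sin(a),0]); zz=np.array([0,0,-1.]); 
    G=Ro.from_matrix(np.c_[np.cross(y,zz),y,zz])
    print("q",q,"shift",(R.inv().apply(t-s["position"])*1e3).round(1),"turn",np.degrees((R.inv()*G).as_rotvec()).round(1))
def st():
    s=arm.state(); print({k:np.round(s[k],3) for k in("time","joint_pos","position","ft_force","grip_width","grip_force")})
E
python3 -c "
from h import *
st();go(.0683,.236,110)"
```

```text
{'time': np.float64(0.933), 'joint_pos': array([ 0.898,  0.176, -0.445,  1.667,  0.078,  1.316,  0.413]), 'position': array([ 0.451, -0.298,  0.236]), 'ft_force': array([ 1.167, -0.579,  0.09 ]), 'grip_width': np.float64(1.004), 'grip_force': np.float64(0.0)}
q 0.0683 shift [4.445e+02 3.000e+00 4.000e-01] turn [ -0.   -0.  -98.7]
```

Call:
jog_arm:
  steps:
    - [[37,0,0],[0,0,-7],1]
    - [[74,0,0],[0,0,-14],1]
    - [[111,1,0],[0,0,-21],1]
    - [[148,1,0],[0,0,-28],1]
    - [[185,1,0],[0,0,-35],1]
    - [[222,2,0],[0,0,-42],1]
    - [[259,2,0],[0,0,-49],1]
    - [[296,2,0],[0,0,-56],1]
    - [[333,3,0],[0,0,-63],1]
    - [[370,3,0],[0,0,-70],1]

```text
time: 1.77
position: [0.4642, 0.072, 0.2365]
orientation: [0.585, 3.086, -0.001]
ft_force: [0.3, 0.8, -0.3]
grip_width: 1.001
grip_force: 0.0
```

```bash
python3 -c "
from h import *
st();go(.0683,.19,110)"
```

```text
{'time': np.float64(1.767), 'joint_pos': array([ 0.572,  0.037, -0.827,  1.817,  0.029,  1.299,  0.933]), 'position': array([0.464, 0.072, 0.237]), 'ft_force': array([ 0.294,  0.798, -0.307]), 'grip_width': np.float64(1.001), 'grip_force': np.float64(0.0)}
q 0.0683 shift [26.5 69.6 46.5] turn [ -0.    0.  -28.7]
```

Call:
jog_arm:
  steps:
    - [[7,17,15],[0,0,-7],1]
    - [[13,35,30],[0,0,-14],1]
    - [[20,52,45],[0,0,-21],1]
    - [[26,70,60],[0,0,-28.7],1]
    - [[26,70,70],[0,0,-28.7],1]
    - [[26,70,80],[0,0,-28.7],1]
    - [[26,70,90],[0,0,-28.7],1]
    - [[26,70,96],[0,0,-28.7],1]
    - [[26,70,96],[0,0,-28.7],1]
    - [[26,70,96],[0,0,-28.7],1]

```text
time: 2.6
position: [0.4666, 0.1443, 0.1406]
orientation: [0.186, -3.136, 0.0]
ft_force: [-0.8, -0.1, 0.7]
grip_width: 0.997
grip_force: 0.0
```

```bash
python3 -c "
from h import *
st();go(.0683,.093,110)
a=arm.snapshot('side')[200:350,230:430,::-1];b=arm.snapshot('top')[150:300,120:320,::-1]
cv2.imwrite('pics/c1.png',np.vstack([cv2.resize(x,None,fx=2,fy=2,interpolation=2) for x in(a,b)]))"
```

```text
{'time': np.float64(2.6), 'joint_pos': array([ 0.443,  0.217, -0.91 ,  1.895,  0.191,  1.12 ,  1.149]), 'position': array([0.467, 0.144, 0.141]), 'ft_force': array([-0.755, -0.117,  0.65 ]), 'grip_width': np.float64(0.997), 'grip_force': np.float64(0.0)}
q 0.0683 shift [ 1.3  2.3 47.6] turn [-0.  -0.  -0.5]
```

View pics/c1.png

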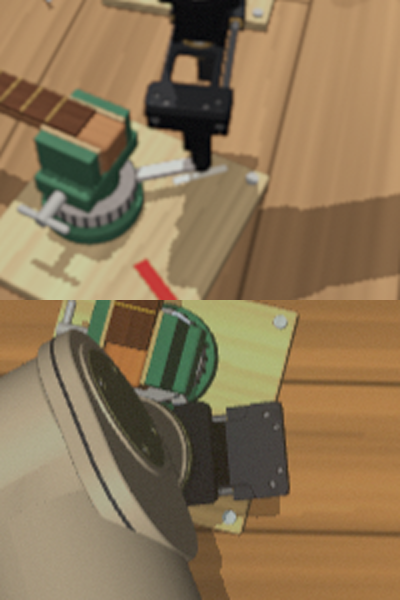

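The side view shows the near finger just above and in front of the knob, at crop (202,150), which fits the estimate. I'll descend and close lightly.

Call:
jog_arm:
  steps:
    - [[1,2,10],[0,0,0],1]
    - [[1,2,20],[0,0,0],1]
    - [[1,2,30],[0,0,0],1]
    - [[1,2,40],[0,0,0],1]
    - [[1,2,48],[0,0,0],1]
    - [[1,2,48],[0,0,0],0.6]
    - [[1,2,48],[0,0,0],0.4]
    - [[1,2,48],[0,0,0],0.3]
    - [[1,2,48],[0,0,0],0.2]
    - [[1,2,48],[0,0,0],0.1]
  grip_force: 10

```text
time: 3.53
position: [0.4656, 0.1469, 0.093]
orientation: [-0.189, 3.135, -0.0]
ft_force: [-0.6, -0.3, -0.1]
grip_width: 0.702
grip_force: 0.0
```

Call:
jog_arm:
  steps:
    - [[0,0,0],[0,0,0],0.1]
    - [[0,0,0],[0,0,0],0.1]
    - [[0,0,0],[0,0,0],0.1]
    - [[0,0,0],[0,0,0],0.1]
    - [[0,0,0],[0,0,0],0.1]
    - [[0,0,0],[0,0,0],0.1]
    - [[0,0,0],[0,0,0],0.1]
    - [[0,0,0],[0,0,0],0.1]
    - [[0,0,0],[0,0,0],0.1]
    - [[0,0,0],[0,0,0],0.1]

```text
time: 4.37
position: [0.4654, 0.147, 0.0926]
orientation: [-0.189, 3.136, 0.0]
ft_force: [1.4, 0.2, -0.9]
grip_width: 0.27
grip_force: 10.0
```

```bash
python3 -c "
from h import *
st()
for i in range(1,11): go(.0683+.118*i,.093,110-3.5*i)"
```

```text
{'time': np.float64(4.367), 'joint_pos': array([ 0.402,  0.288, -0.889,  1.943,  0.26 ,  1.029,  1.09 ]), 'position': array([0.465, 0.147, 0.093]), 'ft_force': array([ 1.358,  0.209, -0.873]), 'grip_width': np.float64(0.27), 'grip_force': np.float64(10.0)}
q 0.1863 shift [ 4.7 12.9 -0.4] turn [0.  0.  3.2]
q 0.3043 shift [ 7.5 26.8 -0.4] turn [0.  0.  6.7]
q 0.4223 shift [ 8.6 40.9 -0.4] turn [ 0.   0.  10.2]
q 0.5403 shift [ 8.1 55.1 -0.4] turn [ 0.   0.  13.7]
q 0.6583 shift [ 5.9 69.  -0.4] turn [ 0.   0.  17.2]
q 0.7763 shift [ 2.  82.6 -0.4] turn [ 0.   0.  20.7]
q 0.8943 shift [-3.4 95.7 -0.4] turn [ 0.   0.  24.2]
q 1.0123 shift [-10.3 108.1  -0.4] turn [ 0.   0.  27.7]
q 1.1302999999999999 shift [-18.7 119.5  -0.4] turn [ 0.   0.  31.2]
q 1.2483 shift [-28.3 129.9  -0.4] turn [ 0.   0.  34.7]
```

It is gripped at 23.5 mm, which matches the 24 mm knob. I'll turn the first half.

Call:
jog_arm:
  steps:
    - [[2.5,6.5,0],[0,0,1.7],0.1]
    - [[4.7,13,0],[0,0,3.5],0.1]
    - [[6.3,20,0],[0,0,5],0.1]
    - [[7.5,27,0],[0,0,7],0.1]
    - [[8.2,34,0],[0,0,8.5],0.1]
    - [[8.6,41,0],[0,0,10],0.1]
    - [[8.5,48,0],[0,0,12],0.1]
    - [[8.1,55,0],[0,0,13.7],0.1]
    - [[7.2,62,0],[0,0,15.5],0.1]
    - [[5.9,69,0],[0,0,17.2],0.1]

```text
time: 5.2
position: [0.4501, 0.2139, 0.0921]
orientation: [-0.285, -3.127, 0.004]
ft_force: [-4.2, -3.0, 3.7]
grip_width: 0.274
grip_force: 10.0
```

```bash
python3 -c "
from h import *
st()
for i in range(1,6): go(.6583+.118*i,.093,92.5-3.5*i)"
```

```text
{'time': np.float64(5.2), 'joint_pos': array([ 0.231,  0.31 , -0.861,  1.917,  0.273,  1.039,  0.642]), 'position': array([0.45 , 0.214, 0.092]), 'ft_force': array([-4.234, -2.984,  3.659]), 'grip_width': np.float64(0.274), 'grip_force': np.float64(9.997)}
q 0.7763 shift [-0.6 15.3 -0.9] turn [-0.2 -0.1  3.3]
q 0.8943 shift [-1.8 29.4 -1. ] turn [-0.2 -0.1  6.8]
q 1.0123 shift [-4.8 43.2 -1. ] turn [-0.2 -0.1 10.3]
q 1.1303 shift [-9.3 56.6 -1. ] turn [-0.2 -0.1 13.8]
q 1.2483 shift [-15.4  69.4  -1.1] turn [-0.2 -0.1 17.3]
```

Call:
jog_arm:
  steps:
    - [[-0.2,7,0],[0,0,1.7],0.1]
    - [[-0.5,14,0],[0,0,3.5],0.1]
    - [[-1,21,0],[0,0,5],0.1]
    - [[-1.8,28,0],[0,0,7],0.1]
    - [[-3.2,35,0],[0,0,8.5],0.1]
    - [[-4.8,42,0],[0,0,10],0.1]
    - [[-7,49,0],[0,0,12],0.1]
    - [[-9.3,56,0],[0,0,13.7],0.1]
    - [[-12.2,62,0],[0,0,15.5],0.1]
    - [[-15,68,0],[0,0,17.2],0.1]

```text
time: 6.03
position: [0.4771, 0.2786, 0.0919]
orientation: [-0.749, -3.049, 0.004]
ft_force: [-4.1, -1.1, 1.1]
grip_width: 0.27
grip_force: 10.0
```

Call:
jog_arm:
  steps:
    - [[0,0,0],[0,0,0],0.1]
    - [[0,0,0],[0,0,0],0.1]
    - [[0,0,0],[0,0,0],0.1]
    - [[0,0,0],[0,0,0],0.1]
    - [[0,0,0],[0,0,0],0.1]
    - [[0,0,0],[0,0,0],0.1]
    - [[0,0,0],[0,0,0],0.1]
    - [[0,0,0],[0,0,0],0.1]
    - [[0,0,0],[0,0,0],0.1]
    - [[0,0,0],[0,0,0],0.1]

```text
time: 6.87
position: [0.4772, 0.2788, 0.092]
orientation: [-0.745, -3.051, 0.001]
ft_force: [-4.5, 3.5, -7.8]
grip_width: 0.273
grip_force: 10.0
```

```bash
python3 -c "
from h import *
st();go(1.25,.093,75)
p=arm.state()['position'];d=p[:2]-V[:2];print('q est',(V[2]+np.radians(225)-np.arctan2(d[1],d[0]))%6.2832,np.hypot(*d))"
```

```text
{'time': np.float64(6.867), 'joint_pos': array([ 0.045,  0.417, -0.785,  1.784,  0.33 ,  1.079,  0.235]), 'position': array([0.477, 0.279, 0.092]), 'ft_force': array([-4.502,  3.542, -7.803]), 'grip_width': np.float64(0.273), 'grip_force': np.float64(9.997)}
q 1.25 shift [-0.3  1.  -1. ] turn [-0.1 -0.1  0.3]
q est 1.2415691633365964 0.12013158620147976
```

The collar is at about 1.24. I'll open the gripper partway so it clears the knob, then rise straight up.

Call:
jog_arm:
  steps:
    - [[0,0,0],[0,0,0],0.4]
    - [[0,0,0],[0,0,0],0.6]
    - [[0,0,0],[0,0,0],0.7]
    - [[0,0,0],[0,0,0],0.7]
    - [[0,0,0],[0,0,0],0.7]
    - [[0,0,0],[0,0,0],0.7]
    - [[0,0,-15],[0,0,0],0.7]
    - [[0,0,-35],[0,0,0],0.7]
    - [[0,0,-60],[0,0,0],0.7]
    - [[0,0,-90],[0,0,0],0.7]

```text
time: 7.7
position: [0.4774, 0.2784, 0.1826]
orientation: [-0.746, -3.05, 0.002]
ft_force: [1.0, 0.8, 0.2]
grip_width: 0.696
grip_force: 0.0
```

Call:
jog_arm:
  steps:
    - [[0,0,-35],[0,0,0],0.7]
    - [[0,0,-70],[0,0,0],0.7]
    - [[0,0,-100],[0,0,0],0.7]
    - [[-30,0,-100],[0,0,0],0.7]
    - [[-60,0,-100],[0,0,0],0.7]
    - [[-60,0,-100],[0,0,0],0.7]
    - [[-60,0,-100],[0,0,0],0.7]
    - [[-60,0,-100],[0,0,0],0.7]
    - [[-60,0,-100],[0,0,0],0.7]
    - [[-60,0,-100],[0,0,0],0.7]

```text
time: 8.53
position: [0.5305, 0.2519, 0.2827]
orientation: [0.744, 3.052, -0.0]
ft_force: [0.6, 0.1, 0.6]
grip_width: 0.697
grip_force: 0.0
```

```bash
python3 -c "
from h import *
st()
cv2.imwrite('pics/e.png',cv2.resize(arm.snapshot('side')[200:400,190:430,::-1],None,fx=2.5,fy=2.5))"
```

```text
{'time': np.float64(8.533), 'joint_pos': array([ 0.12 ,  0.327, -0.807,  1.461,  0.236,  1.454,  0.404]), 'position': array([0.53 , 0.252, 0.283]), 'ft_force': array([0.618, 0.139, 0.57 ]), 'grip_width': np.float64(0.697), 'grip_force': np.float64(0.0)}
```

View pics/e.png

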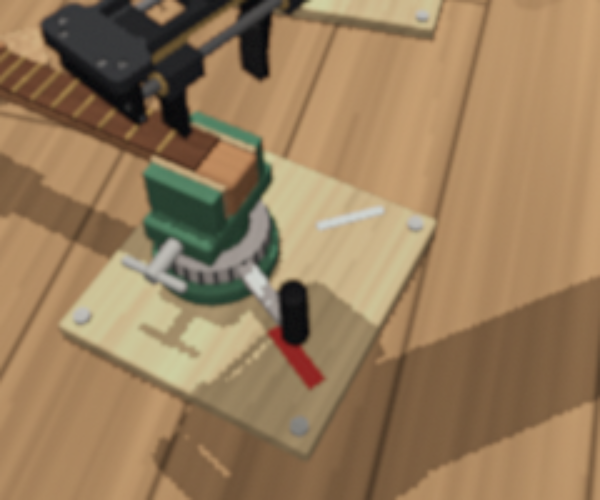

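The lever lies over the red mark, with the knob at about (293,312) at the stripe's inner end, and the gripper hangs free well above the vise.

```bash
python3 -c "
from cell import arm
print(arm.job_done())"
```

```text
the job is handed in; nothing more can be done
None
```

The neck vise's collar is turned to its red mark (about 1.24 rad by my estimate, target 1.25), the knob is released, the empty vise was not touched, and the job is handed in; no verdict came back.

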